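Weigh a saline bottle on the beam balance

TASK

Weigh the opened saline bottle for the stock log: stand it gently on the pan of the beam balance, upright, and let go; then slide the brass poise along the beam until the beam, swinging free, rests level with its pointer at the long zero mark. The beam turns on delicate knife edges, so move the poise with light, slow sideways pushes of a fingertip on its tab, do not pinch it or press down on it, and leave the other things on the desk where they are.

Things in the scene. Friction and masses are not known exactly. Their poses are not given: they have to be found in the camera images.
- saline: Saline bottle to be weighed: white squat cylinder with a ribbed screw cap as wide as the body, 39 mm diameter, 73 mm tall, loose and upright on the glass in front of the balance; not the taller, slimmer amber bottle. Origin at the centre of its underside, z up. Its mass is unknown, between 60 and 122 g.
- balance: Beam balance, fixed on the desk pad: white base 64 x 340 mm, top 16 mm up. Origin on the pad (6 mm above the glass) under the pivot; +y along the beam to the round pan, -y to poise and pointer, z up. Base from y = +105 to -235 mm. Pivot 60 mm up, between cheeks 71 mm high. Beam: bar 8 mm wide, 12 mm high. Mark post at y = -222, 91 mm high. Fingers must stay under 10 N on it, the bottle under 15 N.
- pan_center (a point): Centre of the pan's flat floor, 85 mm from the pivot along +y. Steel dish, floor radius 43 mm, rim 4 mm high, 50 mm radius; floor 79 mm above the balance's origin when the beam is level. It stays horizontal by a parallel link and moves up and down by 6 mm as the beam tips; under 1 N pushes it down to its stop. Where the load stands on it does not matter.
- poise_tab (a point): Middle of the top edge of the poise's finger tab. The poise is a 90 g brass saddle round the beam, 26 mm long along it, 24 mm wide; the upright tab stands 28 mm above the saddle's top, 8 mm thick along the beam, 18 mm wide across it. Tab top 100 mm above the balance's origin when the beam is level. The point moves with poise and beam.
- poise (a joint): Place of the poise on the beam, 0 to 0.13 m; 0 is the scale's zero, 45 mm from the pivot; it grows towards the pointer. It drags stiffly (2.5 N friction plus 45 N per m/s: push it at under 0.06 m/s) and stays where left; starts at 0.004 to 0.035. A load is balanced at 0.944 mm per gram (100 g: 0.0944), so the place sought lies between 0.057 and 0.116.
- beam (a joint): Tilt of the beam, rad, -0.07 to 0.07 between stops; 0 level, positive: pointer end up, pan down (poise must go farther out). Within 8 mm of balance the free beam floats, tilting 0.0088 rad per mm of poise error; farther away it lies on a stop. A finger on the poise tips or holds the beam: the tilt is true only untouched, after about 0.5 s.
- pointer_tip (a point): Tip of the dark pointer at the beam's right end, 226 mm from the pivot.
- zero_mark (a point): Where the pointer tip is when the beam is level: at the long mark on the white mark post, 60 mm above the balance's origin. The short marks above and below are 5.25 mm apart; the beam counts as level within one of them.
- dropper: Amber dropper bottle with black rubber bulb, 34 mm diameter, 102 mm tall, loose: a bystander. Origin at the centre of its underside.
- lens_case: Contact lens case with two round caps, 30 x 62 x 18 mm, loose, on the glass in front: a bystander.
- rubber_stamp: Rubber stamp with a turned wooden handle, 25 x 58 x 60 mm, loose, on the glass in front: a bystander.
Things that resemble listed ones, but are neither listed nor needed, are in the scene too. Of the things that look like the saline, the largest one is meant.

How it is judged:
By the outcome, as a careful person would: the job done as asked, in the order asked, and still so for the second after the job is handed in, with the robot touching nothing.
It also fails if it takes over 72 s, if anything falls off the work surface, if the arm or the gripper's body presses on something with over 40 N, if the wrist force passes 120 N, or if a joint passes its speed limit or range.

ROBOT

A 6-joint arm with a two-finger parallel gripper is mounted at the origin on a cart in front of the work surface, level with it; the furniture and walls round the work are solid. World frame = base frame: x ahead of the robot, y to its left, z up, the work surface at z = 0. Lengths are in m, angles in rad, forces in N, time in s.
With the tool pointing down it reaches from about 0.35 to 0.775 m from the base axis. Payload 5.5 kg.
Tool frame: the origin (TCP) lies at the very end of the fingers, on their centre line; the grasp point (between the pads) lies 19 mm behind it; z points along the fingers, y is the line along which they close (so a half turn about z gives the same grasp; the last joint's range is limited). The gripper opens to 85 mm and grips with 20 to 120 N. Pads are 22 mm wide; open, the fingers measure 114 mm over their backs; the gripper's body (76 mm by 85 mm) begins 54 mm behind the grasp point. The pads swing forward as they close: fully open they stand 13 mm farther back than shut.
Start: joints at [-1.472, 0.313, 0.046, 1.304, 0, 1.431], TCP at [0.136, -0.559, 0.231] pointing down, gripper open.
Joint ranges: [-2.76, 2.76], [-0.86, 1.69], [-1.03, 1.26], [-2.2, 2.34], [-1.47, 1.5], [-3.14, 3.14]. Speed limits (rad/s): [2.57, 2.57, 3.14, 3.14, 3.14, 3.14].

INTERFACE

Orientations are given as a unit quaternion [w, x, y, z].
In Python, from workcell import get_state, read_camera, calibration, hand_in gives the robot as it stands.
- The arm moves only by the tool drive_tool, never from a script. Its argument "deltas" is a list that holds one entry, the list of rows, each a list of 7 numbers: the closure in counts, from 0 (fully open) to 255 (shut), then the shift along the tool's x, y, z in m, then the turn, a rotation vector about the tool's x, y, z in degrees. A call has 1 to 12 rows; each row is the pose to reach, as a shift and turn from the pose commanded when the call began, along the tool's axes at that moment; what a row does not reach only later rows make up. A row lasts 1/8 s, in which the tool goes at most 62.5 mm and 10.7 degrees, less where a joint would pass 70% of its speed; a pose out of reach is approached as far as the arm can. A call with a gripper value outside its range is refused whole. The fingers move at their own pace and stop on an object; "newtons" is the grip in N (left out, the last holds). Time passes only in rows, so rows that repeat a pose let the fingers close. It gives the time, the measured TCP pose, the force, the opening and the grip force at its end, in the units of the state.
- get_state(): the state, without advancing time (a new reading comes with each control period).
- read_camera(name): name is "scene" or "top" or "wrist"; returns (picture, depth): 384x512x3 uint8, red, green, blue; 384x512 float32, m along the optical axis (not along the pixel's ray), 0 where there is no reading.
- calibration(name): a dict with "mtx" (3x3 intrinsics, pixels), "world_from_camera" (4x4, takes a point from camera to world coordinates). Camera axes: x right, y up, looking along -z (the intrinsics and any distortion apply to the point x, -y, -z); pixel columns grow to the right and rows downward; lengths in m; the calibration is good to about 2 mm. A picture is of the moment at which its call begins: read the wrist's pose just before it. calibration takes no time and is no camera call; for the wrist camera it gives the pose at the moment of the call.
- hand_in(): hands the job in; it is judged then, once.
The state is a dict: "clock": time; "joint_pos": joint angles; "qvel": joint speeds; "tau": joint torques, N m; "tcp_pos": TCP position; "orientation": TCP orientation; "wrist_force": force on the tool from outside, world axes, zero at the start; "ft_torque": the same for the moment, N m; "finger_gap": finger opening in m; "grip_force": force on a finger pad.
Only numpy, scipy, OpenCV 4.12 (cv2) and the standard library are available. Lean on these libraries where they do the work, as an engineer would, in place of code of your own. Each camera call takes 0.05 s, during which the arm holds its last target. There are 200 camera calls.

## Working session

There is one attempt and no reset: what is moved stays moved. The work goes in short steps, Python scripts to look and compute and a tool call to move; the robot and the scene stay as the last step left them, time stands still between calls to the robot, and variables do not carry over. Pictures are saved under pics/ and viewed, at most 10 in all, crops included, and the job is handed in when it is done.

Besides the shell and the picture viewer there is one more tool, called after "Call:" as name(argument=value, ...) on one line, values as JSON. drive_tool: Moves the arm, as the interface text tells. Its arguments: {"type":"object","properties":{"deltas":{"type":"array","items":{"type":"array","items":{"type":"array","items":{"type":"number"}}}},"newtons":{"type":"number"}},"required":["deltas"]}

```bash
mkdir -p pics; ls; cat > h.py <<'E'
import numpy as np,cv2
from workcell import *
def pts(name):
    c=calibration(name); im,d=read_camera(name)
    K=np.array(c["mtx"]);T=np.array(c["world_from_camera"])
    v,u=np.mgrid[:im.shape[0],:im.shape[1]]
    P=np.stack([(u-K[0,2])/K[0,0]*d,-(v-K[1,2])/K[1,1]*d,-d],-1)
    W=P@T[:3,:3].T+T[:3,3]; W[d==0]=np.nan
    return im,W
def save(n,im): cv2.imwrite(f"pics/{n}.png",im[...,::-1])
E
python3 - <<'E'
from h import *
a,W=pts("scene");b,V=pts("top")
np.savez("s0.npz",a=a,W=W,b=b,V=V)
save("scene0",a);save("top0",b)
s=get_state();print(s)
E
```

```text
pics
{'clock': 0.1, 'joint_pos': array([-1.47156073e+00,  3.13933279e-01,  4.50934997e-02,  1.30365161e+00,
        2.71881209e-06,  1.43118327e+00]), 'qvel': array([-8.84692931e-04, -1.39399645e-03,  5.09645089e-04,  1.14260553e-05,
       -1.71680732e-03,  2.00354793e-04]), 'tau': array([ 2.23666131e-03, -4.81726170e+01,  2.99243420e+01,  1.26967742e-02,
       -1.37607235e-04,  9.57955081e-06]), 'tcp_pos': array([ 0.13597229, -0.55820084,  0.23049391]), 'orientation': array([-8.47330299e-04,  9.92877030e-01,  1.19140609e-01,  1.84685323e-05]), 'wrist_force': array([ 0.02813547, -0.6874944 , -0.6033723 ]), 'ft_torque': array([-0.01665068, -0.00963256, -0.00758159]), 'grip_force': 0.0, 'finger_gap': 0.08537096471270264}
```

View pics/scene0.png

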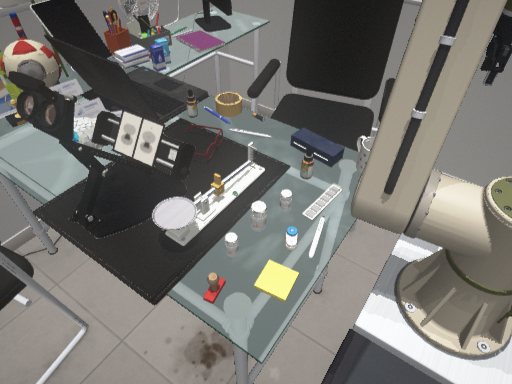

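View pics/top0.png

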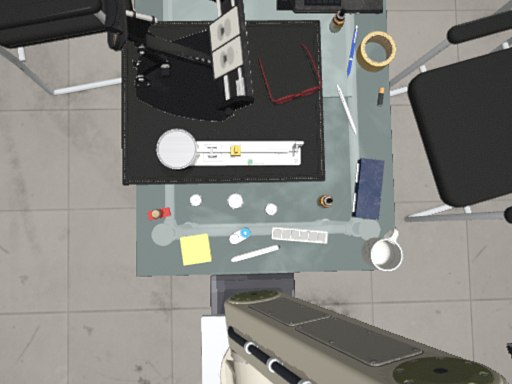

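The top view shows the balance along row 150: pan at (177,149), poise at (235,151), mark post at (299,152). There are three white bottle candidates, at (195,200), (235,201) and (271,209). The middle one, at (259,211) in the scene view, looks largest. I'll measure all three and confirm with a crop.

```bash
python3 - <<'E'
from h import *
z=np.load("s0.npz");a,W,b,V=[z[k] for k in "aWbV"]
for n,(u,v) in dict(A=(195,200),B=(235,201),C=(271,209),dropper=(326,201)).items():
    p=V[v-12:v+13,u-14:u+15].reshape(-1,3); top=np.nanpercentile(p[:,2],97)
    q=p[p[:,2]>top-.008]; print(n,"top",top.round(4),"med",np.nanmedian(q,0).round(4),"mid",((q.min(0)+q.max(0))/2).round(4),"ext",np.ptp(q,0).round(4))
for n,(u,v) in dict(A=(232,241),B=(259,212),C=(286,198)).items():
    p=W[v-16:v+20,u-10:u+11].reshape(-1,3); top=np.nanpercentile(p[p[:,2]<.12,2],98)
    q=p[(p[:,2]>top-.01)&(p[:,2]<.12)]; print("scene",n,top.round(4),((q.min(0)+q.max(0))/2).round(4),np.ptp(q,0).round(4))
# pan
m=(V[...,2]>.07)&(V[...,2]<.12); m[:, :150]=0; m[:,310:]=0; m[:125]=0;m[175:]=0
n,l,st,ce=cv2.connectedComponentsWithStats(m.astype(np.uint8))
for i in range(1,n):
    if st[i,4]>3:
        q=V[l==i];print(st[i],"med",np.median(q,0).round(4),"mid",((q.min(0)+q.max(0))/2).round(4),"ext",np.ptp(q,0).round(4))
# base
m=(V[...,2]>.015)&(V[...,2]<.03)&(b.min(-1)>150);m[:125]=0;m[180:]=0;m[:,:150]=0;m[:,310:]=0
q=V[m];print("base",q.min(0),q.max(0));r=cv2.minAreaRect((q[:,:2]*1000).astype(np.float32));print(r)
# yellow
h=cv2.cvtColor(b,cv2.COLOR_RGB2HSV);m=(h[...,0]>15)&(h[...,0]<32)&(h[...,1]>120);m[:140]=0;m[162:]=0;m[:,:210]=0;m[:,260:]=0
q=V[m];print("poise",len(q),np.median(q,0),q.min(0),q.max(0)); t=q[q[:,2]>q[:,2].max()-.012];print("tab",len(t),t.mean(0),t.min(0),t.max(0))
c1=cv2.resize(a[180:260,215:315],(800,640))[:600];c2=cv2.resize(b[120:220,150:350],(800,400))
save("crop1",c1)
E
```

```text
A top 0.0576 med [0.4598 0.164  0.056 ] mid [0.46   0.1632 0.0557] ext [0.0261 0.0279 0.0118]
B top 0.0757 med [0.4547 0.0617 0.0732] mid [0.4546 0.0616 0.0726] ext [0.0359 0.0357 0.0097]
C top 0.0577 med [ 0.4323 -0.0303  0.0562] mid [ 0.4312 -0.0298  0.0556] ext [0.0286 0.0286 0.0108]
dropper top 0.0957 med [ 0.4507 -0.173   0.0983] mid [ 0.4498 -0.1746  0.0969] ext [0.0125 0.0127 0.0144]
scene A 0.0566 [0.457  0.1633 0.0524] [0.0294 0.0289 0.0109]
scene B 0.0741 [0.4523 0.0624 0.0698] [0.038  0.0377 0.0114]
scene C 0.0566 [ 0.4291 -0.0294  0.0527] [0.0286 0.0291 0.0117]
[ 157  130   72   39 1363] med [0.5863 0.2009 0.0918] mid [0.5867 0.1648 0.0857] ext [0.0969 0.1763 0.0313]
[294 142   9  12  54] med [ 0.5932 -0.0971  0.0948] mid [ 0.5848 -0.1009  0.0877] ext [0.0283 0.0183 0.0304]
[230 145  11  10  93] med [0.5829 0.0585 0.0755] mid [0.5844 0.0588 0.0874] ext [0.0213 0.0259 0.0345]
base [ 0.55195193 -0.11329768  0.01519114] [0.61687863 0.18472488 0.02995746]
((584.0267333984375, 35.587371826171875), (297.62689208984375, 62.903072357177734), 89.38410949707031)
poise 56 [0.58094823 0.05858472 0.07655319] [0.57377127 0.04617458 0.06889646] [0.59265828 0.06921964 0.10438752]
tab 13 [0.58184701 0.05697359 0.10038384] [0.57578683 0.05359982 0.09286586] [0.59036807 0.05884432 0.10438752]
```

View pics/crop1.png

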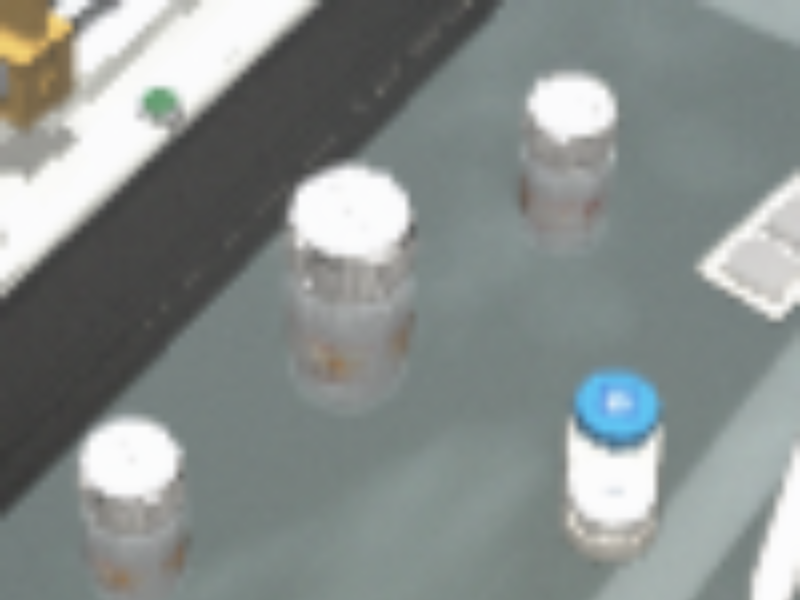

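The candidates are A (195,200), B (235,201) and C (271,209). B measures about 38 mm across and 74 mm tall, against about 28 mm and 57 mm for A and C. So B is the saline, at (0.454, 0.062). The blue-capped vial is a different item. I'm moving above B.

Call:
drive_tool(deltas=[[[0, 0.02, -0.023, 0, 0, 0, 0.6], [0, 0.055, -0.064, 0.005, 0, 0, 1.6], [0, 0.095, -0.11, 0.01, 0, 0, 3], [0, 0.135, -0.156, 0.02, 0, 0, 4], [0, 0.175, -0.203, 0.03, 0, 0, 5.5], [0, 0.215, -0.249, 0.04, 0, 0, 6.5], [0, 0.255, -0.295, 0.045, 0, 0, 7.5], [0, 0.295, -0.342, 0.05, 0, 0, 9], [0, 0.335, -0.388, 0.05, 0, 0, 10], [0, 0.375, -0.434, 0.05, 0, 0, 11.5], [0, 0.415, -0.481, 0.05, 0, 0, 12.7], [0, 0.455, -0.527, 0.05, 0, 0, 13.7]]], newtons=20)

```text
clock: 1.6
tcp_pos: [0.4539, 0.0631, 0.1812]
orientation: [0.0, 1.0, -0.0, 0.0]
wrist_force: [-0.0, -1.2, 0.5]
finger_gap: 0.0856
grip_force: 0.0
```

Call:
drive_tool(deltas=[[[0, 0, 0.001, 0.03, 0, 0, 0], [0, 0, 0.001, 0.08, 0, 0, 0], [0, 0, 0.001, 0.12, 0, 0, 0], [0, 0, 0.001, 0.15, 0, 0, 0], [0, 0, 0.001, 0.164, 0, 0, 0], [0, 0, 0.001, 0.164, 0, 0, 0], [110, 0, 0.001, 0.164, 0, 0, 0], [140, 0, 0.001, 0.164, 0, 0, 0], [180, 0, 0.001, 0.164, 0, 0, 0], [180, 0, 0.001, 0.164, 0, 0, 0], [180, 0, 0.001, 0.164, 0, 0, 0]]], newtons=20)

```text
clock: 2.98
tcp_pos: [0.4543, 0.0602, 0.0179]
orientation: [-0.0, 1.0, -0.0, 0.001]
wrist_force: [0.3, 2.5, 5.8]
finger_gap: 0.0367
grip_force: 22.6
```

Call:
drive_tool(deltas=[[[180, 0, 0, -0.015, 0, 0, 0], [180, 0, 0, -0.05, 0, 0, 0], [180, 0, 0, -0.1, 0, 0, 0], [180, 0, 0, -0.14, 0, 0, 0], [180, 0, 0, -0.16, 0, 0, 0], [180, 0, 0, -0.16, 0, 0, 0]]])

```text
clock: 3.72
tcp_pos: [0.4543, 0.0597, 0.1783]
orientation: [0.0, 1.0, -0.0, 0.001]
wrist_force: [-0.0, 0.1, -0.6]
finger_gap: 0.0369
grip_force: 24.0
```

```bash
python3 - <<'E'
from h import *
z=np.load("s0.npz")
for k in "VW":
    V=z[k];m=(V[...,2]>.12)&(V[...,0]>.5)&(V[...,0]<.85)&(abs(V[...,1]-.15)<.25)
    for lo,hi in((.5,.6),(.6,.65),(.65,.7),(.7,.75),(.75,.85)):
        q=V[m&(V[...,0]>=lo)&(V[...,0]<hi)]
        if len(q):print(k,lo,len(q),q.min(0).round(2),q.max(0).round(2))
b,U=pts("wrist");save("wrist1",b)
s=get_state();print(s["clock"],s["wrist_force"],s["tcp_pos"],s["finger_gap"])
E
```

```text
V 0.65 73 [0.69 0.02 0.12] [0.7  0.07 0.14]
V 0.7 116 [0.7  0.02 0.12] [0.75 0.29 0.34]
V 0.75 3426 [0.75 0.03 0.12] [0.85 0.31 0.39]
W 0.65 91 [0.69 0.02 0.12] [0.7  0.07 0.14]
W 0.7 168 [0.7  0.03 0.12] [0.75 0.3  0.34]
W 0.75 3991 [0.75 0.03 0.12] [0.85 0.31 0.39]
3.775 [ 0.01374928 -0.49580123 -1.19292752] [0.4533857  0.05979471 0.17698008] 0.0369162229526011
```

View pics/wrist1.png

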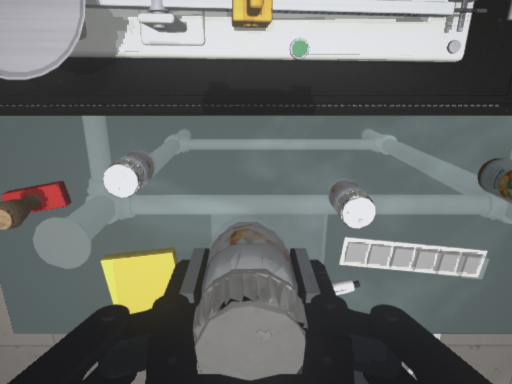

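The wrist view shows the bottle held at about (250,300) and the pan at the upper left, (30,30). Nothing stands near the pan for x<0.69. I'm moving over the pan.

Call:
drive_tool(deltas=[[[180, 0.015, -0.017, 0, 0, 0, 0], [180, 0.045, -0.05, 0, 0, 0, 0], [180, 0.08, -0.09, 0, 0, 0, 0], [180, 0.108, -0.123, 0.01, 0, 0, 0], [180, 0.122, -0.139, 0.03, 0, 0, 0], [180, 0.128, -0.145, 0.045, 0, 0, 0], [180, 0.128, -0.145, 0.055, 0, 0, 0], [180, 0.128, -0.145, 0.06, 0, 0, 0], [180, 0.128, -0.145, 0.06, 0, 0, 0]]])

```text
clock: 4.9
tcp_pos: [0.5859, 0.1486, 0.1171]
orientation: [-0.022, 0.999, 0.047, -0.002]
wrist_force: [-0.1, 0.6, -0.9]
finger_gap: 0.0367
grip_force: 24.0
```

```bash
python3 - <<'E'
from h import *
s=get_state();print(s["clock"],s["wrist_force"],s["tcp_pos"])
a,W=pts("scene"); save("scene2",cv2.resize(a[130:270,120:300],(720,560)))
b,V=pts("top")
m=(V[...,2]>.07)&(V[...,2]<.1)&(abs(V[...,0]-.586)<.047)&(V[...,1]>.155)&(V[...,1]<.255)
print(np.nanpercentile(V[m][:,2],[10,50,90]))
m=(W[...,2]>.07)&(W[...,2]<.1)&(abs(W[...,0]-.586)<.035)&(W[...,1]>.165)&(W[...,1]<.245)
print(np.nanpercentile(W[m][:,2],[10,50,90]))
E
```

```text
4.9 [-0.09658068  0.57674513 -0.90951505] [0.58594988 0.14862827 0.11712927]
nan
[0.08938143 0.09062322 0.0920091 ]
  return np.nanmean(a, axis, out=out, keepdims=keepdims)
```

View pics/scene2.png

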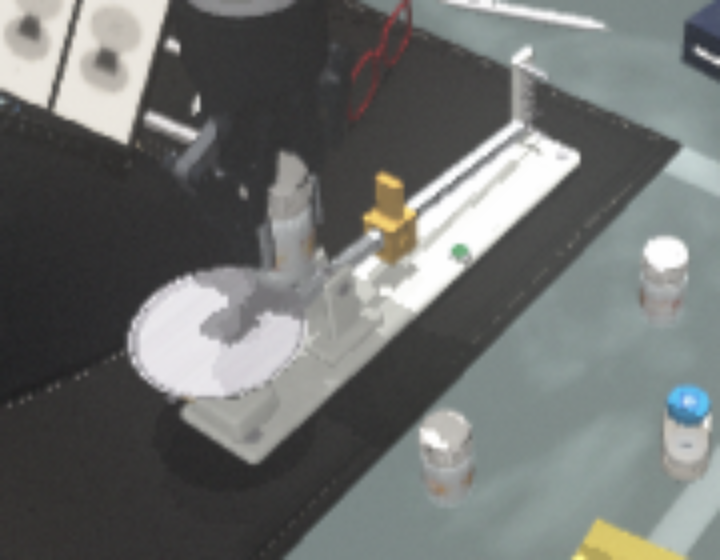

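The bottle is held upright but short of the pan in y (0.149 instead of 0.205), with a slight tilt. I'm checking the joints.

```bash
python3 - <<'E'
from h import *
s=get_state();print(s["clock"],s["joint_pos"].round(3),s["qvel"].round(3),s["tcp_pos"],s["orientation"],s["wrist_force"])
E
```

```text
5.0 [ 0.093  0.422 -0.078  1.072  0.045  3.141] [-0.001 -0.003  0.008 -0.     0.     0.   ] [0.58674689 0.14868758 0.11808477] [-0.02224557  0.99864171  0.04708981 -0.00155783] [0.64136385 0.75605603 0.23590174]
```

Joint 6 is at its 3.14 limit. I'll raise the bottle a little and turn the tool to give that joint some room.

Call:
drive_tool(deltas=[[[180, 0, 0, -0.015, 0, 0, -5], [180, 0, 0, -0.03, 0, 0, -12], [180, 0, 0, -0.03, 0, 0, -19], [180, 0, 0, -0.03, 0, 0, -25], [180, 0, 0, -0.03, 0, 0, -25], [180, 0, 0, -0.03, 0, 0, -25]]])

```text
clock: 5.75
tcp_pos: [0.587, 0.1475, 0.1478]
orientation: [-0.022, 0.965, 0.261, 0.003]
wrist_force: [0.3, 0.3, -1.1]
finger_gap: 0.037
grip_force: 24.0
```

```bash
cat >> h.py <<'E'
from scipy.spatial.transform import Rotation as R
def move(target,yaw):
    """tool-frame shift and turn (deg) to world target, tool down, tool x at yaw deg"""
    s=get_state();A=R.from_quat(np.roll(s["orientation"],-1))
    G=R.from_euler('z',yaw,degrees=True)*R.from_quat([1,0,0,0])
    print(s["clock"],s["tcp_pos"].round(4),"shift",A.inv().apply(np.array(target)-s["tcp_pos"]).round(4),"turn",np.degrees((A.inv()*G).as_rotvec()).round(2),"down",A.apply([0,0,1]).round(3),"j6",s["joint_pos"][5].round(2),"F",s["wrist_force"].round(2))
E
python3 -c "
from h import *
move([.582,.205,.148],30)"
```

```text
5.75 [0.587  0.1475 0.1478] shift [ 0.0247 -0.0521  0.0023] turn [-2.35 -1.01  0.31] down [-0.005  0.044 -0.999] j6 2.7 F [ 0.28  0.31 -1.07]
```

Call:
drive_tool(deltas=[[[180, 0.005, -0.01, 0.0, -0.5, -0.2, 0], [180, 0.013, -0.026, 0.001, -1.2, -0.5, 0], [180, 0.021, -0.043, 0.002, -2, -0.8, 0.3], [180, 0.025, -0.052, 0.002, -2.35, -1, 0.3], [180, 0.025, -0.052, 0.002, -2.35, -1, 0.3], [180, 0.025, -0.052, 0.002, -2.35, -1, 0.3]]])

```text
clock: 6.5
tcp_pos: [0.5821, 0.205, 0.1477]
orientation: [-0.0, 0.966, 0.26, -0.0]
wrist_force: [-0.6, 0.0, -0.6]
finger_gap: 0.0363
grip_force: 24.0
```

```bash
python3 -c "
from h import *
move([.582,.205,.11],30)"
```

```text
6.5 [0.5821 0.205  0.1477] shift [-0.     -0.      0.0377] turn [-0.01  0.05  0.12] down [-0.001 -0.    -1.   ] j6 2.82 F [-0.59  0.05 -0.6 ]
```

Call:
drive_tool(deltas=[[[180, 0, 0, 0.012, 0, 0, 0], [180, 0, 0, 0.025, 0, 0, 0], [180, 0, 0, 0.034, 0, 0, 0], [180, 0, 0, 0.037, 0, 0, 0], [180, 0, 0, 0.04, 0, 0, 0], [180, 0, 0, 0.042, 0, 0, 0], [180, 0, 0, 0.044, 0, 0, 0], [180, 0, 0, 0.046, 0, 0, 0], [180, 0, 0, 0.048, 0, 0, 0], [180, 0, 0, 0.049, 0, 0, 0], [180, 0, 0, 0.049, 0, 0, 0]]])

```text
clock: 7.88
tcp_pos: [0.582, 0.2051, 0.0987]
orientation: [-0.0, 0.966, 0.26, -0.0]
wrist_force: [-0.2, 1.1, -0.6]
finger_gap: 0.037
grip_force: 24.0
```

```bash
python3 - <<'E'
from h import *
move([.582,.205,.097],30)
a,W=pts("scene")
m=(W[...,2]>.07)&(W[...,2]<.1)&(abs(W[...,0]-.586)<.035)&(W[...,1]>.165)&(W[...,1]<.245)
print(np.nanpercentile(W[m][:,2],[10,30,50,90]))
move([.582,.205,.097],30)
E
```

```text
7.875 [0.582  0.2051 0.0987] shift [-0.0001  0.      0.0017] turn [-0.02  0.04  0.12] down [-0.001 -0.    -1.   ] j6 2.82 F [-0.19  1.06 -0.58]
[0.07889634 0.07982922 0.08036332 0.08762941]
7.925 [0.582  0.2051 0.0988] shift [-0.0001  0.0001  0.0018] turn [-0.02  0.04  0.12] down [-0.001  0.    -1.   ] j6 2.82 F [ 0.14 -0.16 -0.31]
```

Call:
drive_tool(deltas=[[[180, 0, 0, 0.0005, 0, 0, 0], [180, 0, 0, 0.001, 0, 0, 0], [180, 0, 0, 0.001, 0, 0, 0]]])

```text
clock: 8.3
tcp_pos: [0.5821, 0.2051, 0.0978]
orientation: [-0.0, 0.966, 0.26, -0.0]
wrist_force: [-0.2, -0.2, -1.0]
finger_gap: 0.037
grip_force: 23.9
```

Call:
drive_tool(deltas=[[[180, 0, 0, 0.0005, 0, 0, 0], [180, 0, 0, 0.001, 0, 0, 0], [180, 0, 0, 0.001, 0, 0, 0]]])

```text
clock: 8.68
tcp_pos: [0.5822, 0.2051, 0.097]
orientation: [-0.0, 0.966, 0.26, -0.0]
wrist_force: [-0.5, 0.6, 0.8]
finger_gap: 0.0371
grip_force: 23.6
```

Call:
drive_tool(deltas=[[[140, 0, 0, 0.0, 0, 0, 0], [125, 0, 0, 0, 0, 0, 0], [110, 0, 0, 0, 0, 0, 0], [90, 0, 0, 0, 0, 0, 0], [60, 0, 0, 0, 0, 0, 0], [20, 0, 0, 0, 0, 0, 0], [0, 0, 0, 0, 0, 0, 0], [0, 0, 0, -0.005, 0, 0, 0], [0, 0, 0, -0.03, 0, 0, 0], [0, 0, 0, -0.07, 0, 0, 0], [0, 0, 0, -0.1, 0, 0, 0], [0, 0, 0, -0.1, 0, 0, 0]]])

```text
clock: 10.18
tcp_pos: [0.584, 0.2055, 0.2003]
orientation: [0.0, 0.966, 0.26, 0.003]
wrist_force: [0.1, -0.4, -0.6]
finger_gap: 0.0854
grip_force: 0.0
```

```bash
python3 - <<'E'
from h import *
move([.582,.085,.197],30)
a,W=pts("scene"); b,V=pts("top")
np.savez("s1.npz",a=a,W=W,b=b,V=V)
save("scene3",cv2.resize(a[130:270,120:300],(720,560)))
E
```

```text
10.175 [0.584  0.2055 0.2003] shift [-0.0622  0.1032  0.0031] turn [ 0.09 -0.3   0.12] down [ 0.005  0.001 -1.   ] j6 2.82 F [ 0.1  -0.44 -0.63]
```

View pics/scene3.png

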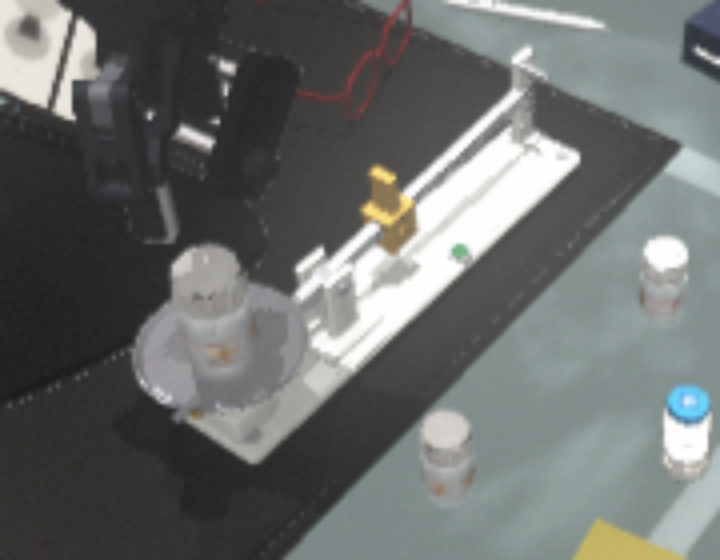

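The bottle stands upright on the pan at about (205,310), and the pointer end is up as expected. Next I'll check the wrist camera's offset, to choose the pusher orientation, and get the beam-tilt baseline.

```bash
cat >> h.py <<'E'
def tilt(V):
    """slope of the beam's upper surface from depth: pointer side points outside the saddle"""
    m=(abs(V[...,0]-.585)<.012)&(V[...,1]>-.09)&(V[...,1]<.10)&(V[...,2]>.045)&(V[...,2]<.11)
    q=V[m]; 
    bins=np.arange(-.09,.10,.01);yy=[];zz=[]
    for lo in bins:
        p=q[(q[:,1]>=lo)&(q[:,1]<lo+.01)]
        if len(p)>3: yy.append(p[:,1].mean());zz.append(np.median(p[:,2]))
    return np.array(yy),np.array(zz)
E
python3 - <<'E'
from h import *
s=get_state();A=R.from_quat(np.roll(s["orientation"],-1))
T=np.array(calibration("wrist")["world_from_camera"])
print("cam in tool",A.inv().apply(T[:3,3]-s["tcp_pos"]),"look",A.inv().apply(-T[:3,2]))
for f in("s0","s1"):
    z=np.load(f+".npz")
    for k in"WV":
        y,h=tilt(z[k]);print(f,k);print(np.c_[y,h].round(4).T)
move([.582,.10,.2],90);move([.582,.10,.2],180)
E
```

```text
cam in tool [ 0.08384938  0.00089449 -0.14368531] look [-3.23237175e-01 -1.49674981e-04  9.46317973e-01]
s0 W
[[-0.0752 -0.0666 -0.0556 -0.0453 -0.0345 -0.0243 -0.0146 -0.0044  0.005
   0.0152  0.0257  0.035   0.0572  0.0646  0.0728  0.0848  0.0952]
 [ 0.0561  0.0566  0.059   0.0579  0.0594  0.0599  0.0595  0.0609  0.0622
   0.0623  0.0638  0.0649  0.0946  0.0746  0.0651  0.0678  0.0678]]
s0 V
[[-0.0857 -0.0748 -0.065  -0.0553 -0.0453 -0.0354 -0.0248 -0.0146 -0.0043
   0.0052  0.0144  0.0242  0.0345  0.0458  0.0551  0.0653  0.0746  0.0857
   0.0956]
 [ 0.0549  0.0576  0.059   0.0606  0.0605  0.0618  0.0621  0.064   0.0629
   0.0638  0.0651  0.0656  0.0654  0.0713  0.1004  0.0754  0.068   0.0696
   0.0705]]
s1 W
[[-0.0759 -0.0657 -0.0547 -0.0447 -0.036  -0.0253 -0.0145 -0.0055  0.0049
   0.0148  0.0243  0.0341  0.0468  0.0568  0.0645  0.0728  0.0846  0.095 ]
 [ 0.0837  0.0831  0.0831  0.0822  0.081   0.0801  0.0803  0.0795  0.0791
   0.0763  0.0771  0.0769  0.0828  0.0962  0.09    0.0739  0.0735  0.072 ]]
s1 V
[[-0.0845 -0.0743 -0.0648 -0.0544 -0.044  -0.0343 -0.0252 -0.0158 -0.0059
   0.0043  0.0146  0.0245  0.0343  0.0461  0.0543  0.0659  0.0742  0.0856
   0.0955]
 [ 0.085   0.0854  0.0851  0.085   0.0826  0.0815  0.0825  0.0813  0.0815
   0.0813  0.0784  0.079   0.0778  0.0772  0.0837  0.0834  0.0783  0.0738
   0.0747]]
10.275 [0.5822 0.2051 0.1968] shift [-0.0529  0.0908 -0.0032] turn [-2.000e-02  0.000e+00 -5.988e+01] down [-0.  0. -1.] j6 2.82 F [ 0.45  0.22 -0.83]
10.275 [0.5822 0.2051 0.1968] shift [-0.0529  0.0908 -0.0032] turn [-2.0000e-02 -1.0000e-02 -1.4988e+02] down [-0.  0. -1.] j6 2.82 F [ 0.45  0.22 -0.83]
```

Beam slope from depth works well: +0.07 loaded and −0.07 before. I'll push with shut fingers at yaw 90°, where the pads' narrow side does the pushing and the wrist camera looks toward the pointer.

Call:
drive_tool(deltas=[[[255, -0.004, 0.008, 0, 0, 0, -6], [255, -0.014, 0.025, 0, 0, 0, -15], [255, -0.025, 0.045, 0, 0, 0, -25], [255, -0.036, 0.065, 0, 0, 0, -35], [255, -0.046, 0.082, 0, 0, 0, -45], [255, -0.052, 0.093, 0, 0, 0, -54], [255, -0.054, 0.096, 0, 0, 0, -60], [255, -0.054, 0.096, 0.02, 0, 0, -60], [255, -0.054, 0.096, 0.05, 0, 0, -60], [255, -0.054, 0.096, 0.075, 0, 0, -60], [255, -0.054, 0.096, 0.085, 0, 0, -60], [255, -0.054, 0.096, 0.085, 0, 0, -60]]])

```text
clock: 11.78
tcp_pos: [0.5825, 0.0949, 0.1105]
orientation: [-0.001, 0.706, 0.708, -0.001]
wrist_force: [0.7, 0.1, 0.1]
finger_gap: -0.0
grip_force: 0.0
```

```bash
python3 - <<'E'
from h import *
move([.583,.095,.09],90)
b,V=pts("wrist");save("wrist2",b)
y,h=tilt(V);print(np.c_[y,h].round(4).T)
E
```

```text
11.775 [0.5825 0.0949 0.1105] shift [0.0001 0.0005 0.0205] turn [-0.2   0.    0.12] down [-0.004 -0.    -1.   ] j6 1.59 F [0.71 0.06 0.15]
[[-0.0038  0.0047  0.0147  0.0211  0.0696  0.0702  0.0875  0.0951]
 [ 0.0821  0.0815  0.0808  0.0806  0.0577  0.0596  0.0755  0.075 ]]
```

View pics/wrist2.png

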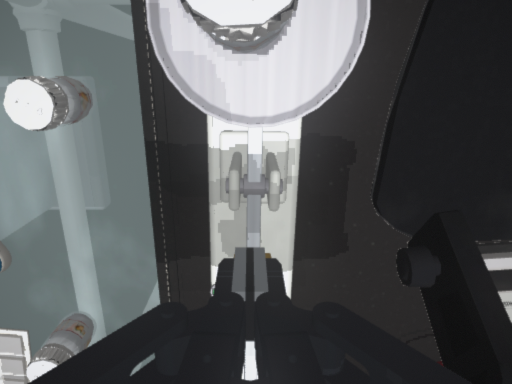

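Call:
drive_tool(deltas=[[[255, 0, 0, 0.012, 0, 0, 0], [255, 0, 0, 0.0205, 0, 0, 0], [255, 0, 0, 0.0205, 0, 0, 0], [255, -0.006, 0, 0.0205, 0, 0, 0], [255, -0.012, 0, 0.0205, 0, 0, 0], [255, -0.016, 0, 0.0205, 0, 0, 0], [255, -0.019, 0, 0.0205, 0, 0, 0], [255, -0.022, 0, 0.0205, 0, 0, 0], [255, -0.026, 0, 0.0205, 0, 0, 0], [255, -0.03, 0, 0.0205, 0, 0, 0], [255, -0.034, 0, 0.0205, 0, 0, 0], [255, -0.038, 0, 0.0205, 0, 0, 0]]])

```text
clock: 13.32
tcp_pos: [0.5835, 0.0568, 0.0912]
orientation: [-0.0, 0.706, 0.708, -0.0]
wrist_force: [-0.5, 4.2, -1.0]
finger_gap: -0.0001
grip_force: 2.0
```

```bash
cat >> h.py <<'E'
def check():
    move([.583,.03,.09],90)
    for k in("scene","top"):
        b,V=pts(k);h=cv2.cvtColor(b,cv2.COLOR_RGB2HSV)
        m=(h[...,0]>12)&(h[...,0]<34)&(h[...,1]>110)&(abs(V[...,0]-.585)<.02)&(V[...,2]>.05)&(V[...,1]>-.1)&(V[...,1]<.1)
        q=V[m];
        if len(q)<5: print(k,"no poise");continue
        t=q[q[:,2]>q[:,2].max()-.015]
        print(k,"poise y",q[:,1].min().round(4),q[:,1].max().round(4),"tab y",t[:,1].min().round(4),t[:,1].max().round(4),"top z",q[:,2].max().round(4))
        y,z=tilt(V);c=(q[:,1].min()+q[:,1].max())/2
        ok=(abs(y-c)>.024)&(y<.1)&(z<.088);
        for _ in range(3):
            p=np.polyfit(y[ok],z[ok],1);ok&=abs(z-np.polyval(p,y))<.003
        print("   tilt",(-p[0]).round(4),"n",ok.sum())
E
python3 -c "
from h import *
check()"
```

```text
13.325 [0.5835 0.0568 0.0912] shift [-0.0268 -0.0005  0.0012] turn [-0.06 -0.01  0.12] down [-0.001  0.    -1.   ] j6 1.53 F [-0.53  4.19 -1.04]
scene poise y 0.0285 0.039 tab y 0.0285 0.039 top z 0.0823
   tilt 0.0493 n 12
top no poise
```

Call:
drive_tool(deltas=[[[255, -0.003, 0, 0, 0, 0, 0], [255, -0.007, 0, 0, 0, 0, 0], [255, -0.011, 0, 0, 0, 0, 0], [255, -0.015, 0, 0, 0, 0, 0], [255, -0.019, 0, 0, 0, 0, 0], [255, -0.023, 0, 0, 0, 0, 0], [255, -0.027, 0, 0, 0, 0, 0], [255, -0.03, 0, 0, 0, 0, 0], [255, -0.031, 0, 0, 0, 0, 0]]])

```text
clock: 14.55
tcp_pos: [0.5837, 0.0255, 0.0913]
orientation: [-0.0, 0.707, 0.708, -0.0]
wrist_force: [-1.8, 2.3, -1.1]
finger_gap: 0.0
grip_force: 1.4
```

Call:
drive_tool(deltas=[[[255, 0.002, 0, 0, 0, 0, 0], [255, 0.008, 0, 0, 0, 0, 0], [255, 0.016, 0, 0, 0, 0, 0], [255, 0.024, 0, 0, 0, 0, 0], [255, 0.024, 0, 0, 0, 0, 0], [255, 0.024, 0, 0, 0, 0, 0], [255, 0.024, 0, 0, 0, 0, 0], [255, 0.024, 0, 0, 0, 0, 0]]])

```text
clock: 15.55
tcp_pos: [0.5836, 0.0497, 0.0913]
orientation: [-0.0, 0.706, 0.708, -0.0]
wrist_force: [-0.4, -0.0, -0.0]
finger_gap: 0.0004
grip_force: 0.0
```

```bash
python3 -c "
from h import *
check()"
```

```text
15.55 [0.5836 0.0497 0.0913] shift [-0.0197 -0.0007  0.0013] turn [-0.04  0.    0.1 ] down [-0.001 -0.    -1.   ] j6 1.52 F [-0.38 -0.02 -0.03]
scene poise y -0.0009 0.0236 tab y -0.0009 0.0236 top z 0.0863
   tilt 0.0666 n 12
top no poise
```

Call:
drive_tool(deltas=[[[255, -0.008, 0, 0, 0, 0, 0], [255, -0.016, 0, 0, 0, 0, 0], [255, -0.02, 0, 0, 0, 0, 0], [255, -0.023, 0, 0, 0, 0, 0], [255, -0.026, 0, 0, 0, 0, 0], [255, -0.03, 0, 0, 0, 0, 0], [255, -0.034, 0, 0, 0, 0, 0], [255, -0.037, 0, 0, 0, 0, 0], [255, -0.039, 0, 0, 0, 0, 0], [255, -0.039, 0, 0, 0, 0, 0]]])

```text
clock: 16.9
tcp_pos: [0.5835, 0.0105, 0.0913]
orientation: [-0.0, 0.707, 0.708, -0.001]
wrist_force: [-0.6, 2.1, 0.6]
finger_gap: 0.0002
grip_force: 0.9
```

Call:
drive_tool(deltas=[[[255, 0.002, 0, 0, 0, 0, 0], [255, 0.008, 0, 0, 0, 0, 0], [255, 0.016, 0, 0, 0, 0, 0], [255, 0.024, 0, 0, 0, 0, 0], [255, 0.024, 0, 0, 0, 0, 0], [255, 0.024, 0, 0, 0, 0, 0], [255, 0.024, 0, 0, 0, 0, 0], [255, 0.024, 0, 0, 0, 0, 0]]])

```text
clock: 17.9
tcp_pos: [0.5837, 0.0347, 0.0913]
orientation: [-0.0, 0.707, 0.708, -0.0]
wrist_force: [-0.6, 0.3, -0.8]
finger_gap: -0.0001
grip_force: 0.0
```

```bash
python3 -c "
from h import *
check()"
```

```text
17.9 [0.5837 0.0347 0.0913] shift [-0.0047 -0.0007  0.0013] turn [-0.04  0.    0.1 ] down [-0.001 -0.    -1.   ] j6 1.49 F [-0.61  0.27 -0.83]
scene poise y -0.0198 0.0067 tab y -0.011 -0.0058 top z 0.0969
   tilt -0.0759 n 12
top no poise
```

At TCP y=0.0105 the poise has overshot: the tilt is −0.07, on the lower stop. The balance point lies between the last two places, about 8 mm back. I'll hop over the tab and push back from the other side.

Call:
drive_tool(deltas=[[[255, 0, 0, -0.02, 0, 0, 0], [255, 0, 0, -0.035, 0, 0, 0], [255, -0.02, 0, -0.035, 0, 0, 0], [255, -0.05, 0, -0.035, 0, 0, 0], [255, -0.07, 0, -0.035, 0, 0, 0], [255, -0.077, 0, -0.03, 0, 0, 0], [255, -0.077, 0, -0.015, 0, 0, 0], [255, -0.077, 0, 0.001, 0, 0, 0], [255, -0.077, 0, 0.001, 0, 0, 0]]])

```text
clock: 19.12
tcp_pos: [0.582, -0.0409, 0.0878]
orientation: [-0.002, 0.706, 0.708, -0.001]
wrist_force: [-0.2, 1.0, 0.3]
finger_gap: -0.0002
grip_force: 0.0
```

Call:
drive_tool(deltas=[[[255, 0.006, 0, 0, 0, 0, 0], [255, 0.012, 0, 0, 0, 0, 0], [255, 0.015, 0, 0, 0, 0, 0], [255, 0.018, 0, 0, 0, 0, 0], [255, 0.021, 0, 0, 0, 0, 0], [255, 0.024, 0, 0, 0, 0, 0], [255, 0.027, 0, 0, 0, 0, 0], [255, 0.028, 0, 0, 0, 0, 0], [255, 0.028, 0, 0, 0, 0, 0]]])

```text
clock: 20.25
tcp_pos: [0.584, -0.0138, 0.0904]
orientation: [-0.0, 0.706, 0.708, 0.0]
wrist_force: [1.6, -2.6, 0.8]
finger_gap: 0.0
grip_force: 1.2
```

Call:
drive_tool(deltas=[[[255, -0.002, 0, 0, 0, 0, 0], [255, -0.008, 0, 0, 0, 0, 0], [255, -0.016, 0, 0, 0, 0, 0], [255, -0.018, 0, 0, 0, 0, 0], [255, -0.018, 0, 0, 0, 0, 0], [255, -0.018, 0, 0, 0, 0, 0], [255, -0.018, 0, 0, 0, 0, 0], [255, -0.018, 0, 0, 0, 0, 0]]])

```text
clock: 21.25
tcp_pos: [0.5838, -0.0319, 0.0903]
orientation: [-0.0, 0.706, 0.708, -0.0]
wrist_force: [1.4, 0.2, -0.1]
finger_gap: -0.0001
grip_force: 0.0
```

```bash
python3 -c "
from h import *
check()"
```

```text
21.25 [ 0.5838 -0.0319  0.0903] shift [ 0.0619 -0.0007  0.0003] turn [-0.04 -0.    0.13] down [-0.001  0.    -1.   ] j6 1.38 F [ 1.41  0.24 -0.1 ]
scene poise y -0.0081 0.0168 tab y 0.0018 0.0093 top z 0.1092
   tilt 0.0143 n 12
top poise y 0.0103 0.013 tab y 0.0103 0.013 top z 0.0815
   tilt 0.0173 n 6
```

The tilt is about +0.015 to 0.02 rad, so the poise needs about 2 mm more outward. I'll hop back and nudge it.

Call:
drive_tool(deltas=[[[255, 0, 0, -0.02, 0, 0, 0], [255, 0, 0, -0.036, 0, 0, 0], [255, 0.02, 0, -0.036, 0, 0, 0], [255, 0.045, 0, -0.036, 0, 0, 0], [255, 0.064, 0, -0.036, 0, 0, 0], [255, 0.068, 0, -0.03, 0, 0, 0], [255, 0.068, 0, -0.015, 0, 0, 0], [255, 0.068, 0, -0.003, 0, 0, 0], [255, 0.068, 0, 0, 0, 0, 0], [255, 0.068, 0, 0, 0, 0, 0]]])

```text
clock: 22.6
tcp_pos: [0.5834, 0.0355, 0.0898]
orientation: [-0.001, 0.707, 0.708, -0.001]
wrist_force: [0.5, -0.7, 0.4]
finger_gap: -0.0001
grip_force: 0.0
```

Call:
drive_tool(deltas=[[[255, -0.005, 0, 0, 0, 0, 0], [255, -0.01, 0, 0, 0, 0, 0], [255, -0.013, 0, 0, 0, 0, 0], [255, -0.0145, 0, 0, 0, 0, 0], [255, -0.0145, 0, 0, 0, 0, 0]]])

```text
clock: 23.22
tcp_pos: [0.5837, 0.0213, 0.0904]
orientation: [-0.0, 0.706, 0.708, -0.0]
wrist_force: [0.2, 1.2, -0.3]
finger_gap: 0.0001
grip_force: 0.0
```

Call:
drive_tool(deltas=[[[255, -0.001, 0, 0, 0, 0, 0], [255, -0.002, 0, 0, 0, 0, 0], [255, -0.002, 0, 0, 0, 0, 0]]])

```text
clock: 23.6
tcp_pos: [0.5837, 0.0194, 0.0903]
orientation: [-0.0, 0.706, 0.708, -0.0]
wrist_force: [0.2, -0.1, 0.1]
finger_gap: 0.0002
grip_force: 0.0
```

Call:
drive_tool(deltas=[[[255, -0.001, 0, 0, 0, 0, 0], [255, -0.0015, 0, 0, 0, 0, 0], [255, -0.0015, 0, 0, 0, 0, 0]]])

```text
clock: 23.98
tcp_pos: [0.5836, 0.0183, 0.0902]
orientation: [-0.001, 0.706, 0.708, -0.0]
wrist_force: [1.2, 2.9, -1.5]
finger_gap: -0.0002
grip_force: 1.3
```

```bash
python3 -c "
from h import *
check()"
```

```text
23.975 [0.5836 0.0183 0.0902] shift [ 0.0117 -0.0006  0.0002] turn [-0.05 -0.03  0.13] down [-0.001  0.001 -1.   ] j6 1.46 F [ 1.18  2.88 -1.55]
scene poise y -0.0088 0.0163 tab y -0.0006 -0.0006 top z 0.1046
   tilt 0.0106 n 13
top no poise
```

Now in contact (2.9 N). I'll push 1.8 mm more, then back off and check.

Call:
drive_tool(deltas=[[[255, -0.001, 0, 0, 0, 0, 0], [255, -0.0018, 0, 0, 0, 0, 0], [255, -0.0018, 0, 0, 0, 0, 0], [255, 0.002, 0, 0, 0, 0, 0], [255, 0.008, 0, 0, 0, 0, 0], [255, 0.016, 0, 0, 0, 0, 0], [255, 0.018, 0, 0, 0, 0, 0], [255, 0.018, 0, 0, 0, 0, 0], [255, 0.018, 0, 0, 0, 0, 0], [255, 0.018, 0, 0, 0, 0, 0], [255, 0.018, 0, 0, 0, 0, 0], [255, 0.018, 0, 0, 0, 0, 0]]])

```text
clock: 25.58
tcp_pos: [0.5837, 0.0358, 0.0903]
orientation: [-0.0, 0.706, 0.708, -0.0]
wrist_force: [-1.1, -0.2, 0.3]
finger_gap: 0.0001
grip_force: 0.0
```

```bash
python3 -c "
from h import *
check()"
```

```text
25.575 [0.5837 0.0358 0.0903] shift [-0.0058 -0.0007  0.0003] turn [-0.04  0.    0.11] down [-0.001 -0.    -1.   ] j6 1.49 F [-1.1  -0.15  0.31]
scene poise y -0.0117 0.0142 tab y -0.0016 0.0018 top z 0.1036
   tilt -0.0146 n 12
top no poise
```

The estimated tilt, with the bias measured at the stops removed, is about −0.010 rad. That is roughly 2 mm at the pointer, within one mark. I'll clear the arm and verify.

Call:
drive_tool(deltas=[[[255, 0, 0, -0.03, 0, 0, 0], [255, 0, 0, -0.08, 0, 0, 0], [255, -0.02, -0.05, -0.13, 0, 0, 0], [255, -0.03, -0.11, -0.16, 0, 0, 0], [255, -0.03, -0.16, -0.16, 0, 0, 0], [255, -0.03, -0.19, -0.16, 0, 0, 0], [255, -0.03, -0.19, -0.16, 0, 0, 0]]])

```text
clock: 26.55
tcp_pos: [0.392, 0.0057, 0.2511]
orientation: [0.0, 0.707, 0.708, 0.0]
wrist_force: [0.1, -0.5, -0.0]
finger_gap: 0.0002
grip_force: 0.0
```

```bash
python3 - <<'E'
from h import *
check()
z0=np.load("s0.npz");z1=np.load("s1.npz")
for n,z in(("s0",z0),("s1",z1)):
    for k in"WV":
        y,h=tilt(z[k]);ok=(abs(y-.058)>.024);p=np.polyfit(y[ok],h[ok],1);print(n,k,(-p[0]).round(4))
a,W=pts("scene")
c=[cv2.resize(i[135:180,215:275],(400,300),interpolation=cv2.INTER_CUBIC) for i in(z0["a"],a)]
d=cv2.resize(a[130:270,120:300],(400,300))
e=cv2.resize(z1["a"][135:180,215:275],(400,300),interpolation=cv2.INTER_CUBIC)
save("final",np.vstack([np.hstack(c),np.hstack([e,d])]))
E
```

```text
26.55 [0.392  0.0057 0.2511] shift [0.024  0.191  0.1612] turn [0.02 0.01 0.09] down [ 0. -0. -1.] j6 1.38 F [ 0.07 -0.48 -0.  ]
scene poise y -0.0109 0.0123 tab y -0.0056 0.0037 top z 0.1061
   tilt -0.0118 n 13
top poise y -0.0102 0.0133 tab y -0.0034 0.0041 top z 0.1071
   tilt -0.0168 n 14
s0 W -0.0693
s0 V -0.0758
s1 W 0.0688
s1 V 0.0654
```

View pics/final.png

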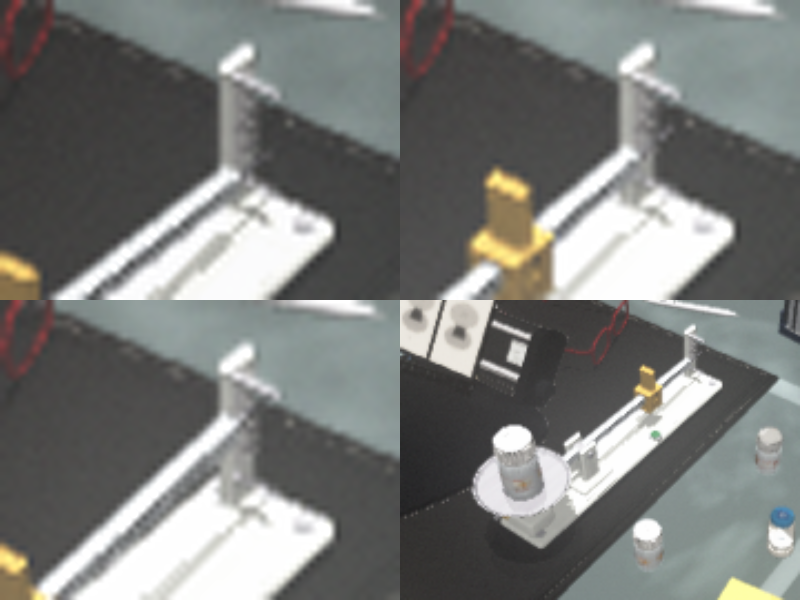

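The pictures show the beam floating just below the middle: its end is at row ~153, between the stop rows of 172 and 118. The poise is about 1–1.5 mm too far out, and there is time to refine. I'll nudge it back from the pointer side.

Call:
drive_tool(deltas=[[[255, -0.01, 0.03, 0, 0, 0, 0], [255, -0.03, 0.08, 0.01, 0, 0, 0], [255, -0.046, 0.13, 0.04, 0, 0, 0], [255, -0.046, 0.17, 0.08, 0, 0, 0], [255, -0.046, 0.191, 0.11, 0, 0, 0], [255, -0.046, 0.191, 0.14, 0, 0, 0], [255, -0.046, 0.191, 0.157, 0, 0, 0], [255, -0.046, 0.191, 0.161, 0, 0, 0], [255, -0.046, 0.191, 0.161, 0, 0, 0], [255, -0.036, 0.191, 0.161, 0, 0, 0], [255, -0.028, 0.191, 0.161, 0, 0, 0], [255, -0.028, 0.191, 0.161, 0, 0, 0]]])

```text
clock: 28.2
tcp_pos: [0.585, -0.0211, 0.09]
orientation: [0.0, 0.706, 0.708, 0.0]
wrist_force: [0.4, -1.3, -0.7]
finger_gap: -0.0001
grip_force: 0.0
```

Call:
drive_tool(deltas=[[[255, 0.001, 0, 0, 0, 0, 0], [255, 0.003, 0, 0, 0, 0, 0], [255, 0.004, 0, 0, 0, 0, 0], [255, 0.004, 0, 0, 0, 0, 0]]])

```text
clock: 28.7
tcp_pos: [0.5847, -0.0181, 0.0893]
orientation: [-0.0, 0.706, 0.708, -0.0]
wrist_force: [-0.0, -0.1, -0.3]
finger_gap: -0.0005
grip_force: 0.0
```

Call:
drive_tool(deltas=[[[255, 0.001, 0, 0, 0, 0, 0], [255, 0.001, 0, 0, 0, 0, 0]]])

```text
clock: 28.95
tcp_pos: [0.5848, -0.017, 0.0893]
orientation: [-0.0, 0.706, 0.708, -0.0]
wrist_force: [-0.3, 0.5, 0.2]
finger_gap: 0.0002
grip_force: 0.0
```

Call:
drive_tool(deltas=[[[255, 0.001, 0, 0, 0, 0, 0], [255, 0.001, 0, 0, 0, 0, 0]]])

```text
clock: 29.2
tcp_pos: [0.5847, -0.016, 0.0893]
orientation: [-0.0, 0.706, 0.708, -0.0]
wrist_force: [1.0, -0.8, -0.1]
finger_gap: -0.0001
grip_force: 0.0
```

Call:
drive_tool(deltas=[[[255, 0.001, 0, 0, 0, 0, 0], [255, 0.001, 0, 0, 0, 0, 0]]])

```text
clock: 29.45
tcp_pos: [0.5848, -0.015, 0.0893]
orientation: [-0.0, 0.706, 0.708, -0.0]
wrist_force: [0.4, -0.4, 0.5]
finger_gap: -0.0
grip_force: 0.1
```

Call:
drive_tool(deltas=[[[255, -0.002, 0, 0, 0, 0, 0], [255, -0.01, 0, 0, 0, 0, 0], [255, -0.015, 0, 0, 0, 0, 0], [255, -0.015, 0, 0, 0, 0, 0], [255, -0.015, 0, 0, 0, 0, 0], [255, -0.015, 0, 0, 0, 0, 0], [255, -0.015, 0, 0, 0, 0, 0]]])

```text
clock: 30.32
tcp_pos: [0.5848, -0.0299, 0.0893]
orientation: [-0.0, 0.706, 0.708, -0.0]
wrist_force: [-0.2, 1.0, 0.2]
finger_gap: 0.0005
grip_force: 0.0
```

```bash
python3 -c "
from h import *
check()"
```

```text
30.325 [ 0.5848 -0.0299  0.0893] shift [ 0.0599 -0.0016 -0.0007] turn [-0.04 -0.    0.13] down [-0.001  0.    -1.   ] j6 1.38 F [-0.22  1.02  0.22]
scene poise y -0.0085 0.0137 tab y -0.002 0.0045 top z 0.1052
   tilt -0.0161 n 12
top no poise
```

Call:
drive_tool(deltas=[[[255, 0.008, 0, 0, 0, 0, 0], [255, 0.0135, 0, 0, 0, 0, 0], [255, 0.015, 0, 0, 0, 0, 0], [255, 0.0158, 0, 0, 0, 0, 0], [255, 0.0158, 0, 0, 0, 0, 0]]])

```text
clock: 31.05
tcp_pos: [0.5847, -0.0145, 0.0894]
orientation: [-0.0, 0.706, 0.708, -0.0]
wrist_force: [-1.6, -1.6, 0.5]
finger_gap: -0.0004
grip_force: 1.1
```

Contact now (grip force 1.1 N, Fy −1.6 N). I'll push 1.2 mm more, release and check.

Call:
drive_tool(deltas=[[[255, 0.0006, 0, 0, 0, 0, 0], [255, 0.0012, 0, 0, 0, 0, 0], [255, 0.0012, 0, 0, 0, 0, 0], [255, -0.002, 0, 0, 0, 0, 0], [255, -0.01, 0, 0, 0, 0, 0], [255, -0.015, 0, 0, 0, 0, 0], [255, -0.015, 0, 0, 0, 0, 0], [255, -0.015, 0, 0, 0, 0, 0], [255, -0.015, 0, 0, 0, 0, 0], [255, -0.015, 0, 0, 0, 0, 0], [255, -0.015, 0, 0, 0, 0, 0]]])

```text
clock: 32.42
tcp_pos: [0.5848, -0.0291, 0.0893]
orientation: [-0.0, 0.706, 0.708, -0.0]
wrist_force: [0.4, -0.0, -0.5]
finger_gap: -0.0
grip_force: 0.0
```

```bash
python3 -c "
from h import *
check()"
```

```text
32.425 [ 0.5848 -0.0291  0.0893] shift [ 0.0592 -0.0017 -0.0007] turn [-0.04  0.    0.13] down [-0.001 -0.    -1.   ] j6 1.38 F [ 0.37 -0.05 -0.53]
scene poise y -0.0027 0.0149 tab y 0.0002 0.0075 top z 0.1076
   tilt 0.0073 n 12
top no poise
```

Call:
drive_tool(deltas=[[[255, -0.004, 0, -0.02, 0, 0, 0], [255, -0.004, 0, -0.07, 0, 0, 0], [255, -0.004, -0.03, -0.12, 0, 0, 0], [255, -0.004, -0.09, -0.16, 0, 0, 0], [255, -0.004, -0.15, -0.16, 0, 0, 0], [255, -0.004, -0.19, -0.16, 0, 0, 0], [255, -0.004, -0.19, -0.16, 0, 0, 0], [255, -0.004, -0.19, -0.16, 0, 0, 0]]])

```text
clock: 33.52
tcp_pos: [0.3958, -0.0339, 0.2499]
orientation: [0.001, 0.706, 0.708, 0.0]
wrist_force: [0.0, 0.5, -0.7]
finger_gap: -0.0002
grip_force: 0.0
```

```bash
python3 - <<'E'
from h import *
check();check()
a,W=pts("scene")
save("final2",np.hstack([cv2.resize(a[135:180,215:275],(400,300),interpolation=cv2.INTER_CUBIC),cv2.resize(a[130:270,120:300],(400,300))]))
E
```

```text
33.525 [ 0.3958 -0.0339  0.2499] shift [0.0636 0.1871 0.1601] turn [0.08 0.03 0.11] down [ 0.001 -0.001 -1.   ] j6 1.28 F [ 0.02  0.54 -0.74]
scene poise y -0.0074 0.0147 tab y -0.0018 0.0076 top z 0.1074
   tilt 0.0019 n 13
top poise y -0.0075 0.0133 tab y -0.0011 0.0068 top z 0.1109
   tilt 0.0083 n 13
33.625 [ 0.3961 -0.0339  0.2495] shift [0.0635 0.187  0.1594] turn [-0.    0.01  0.13] down [-0. -0. -1.] j6 1.28 F [ 0.05  0.22 -0.88]
scene poise y -0.0077 0.0154 tab y -0.0027 0.0064 top z 0.1075
   tilt 0.0045 n 13
top poise y -0.0076 0.0135 tab y -0.0011 0.0067 top z 0.1104
   tilt 0.0107 n 13
```

View pics/final2.png

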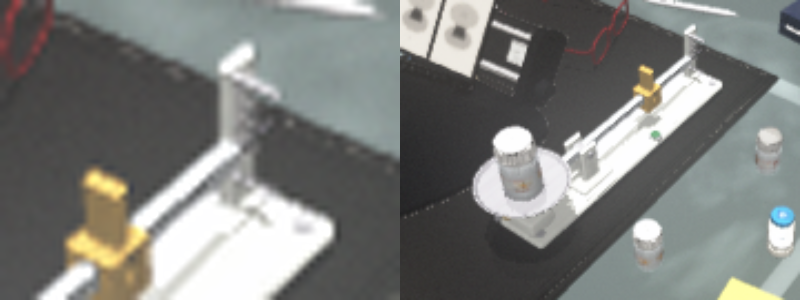

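The beam end is at row ~147, against a midpoint of 145, so it is level. The bottle stands upright on the pan and the arm is clear.

```bash
python3 -c "
from workcell import *
print(hand_in())"
```

```text
the job is handed in; nothing more can be done
None
```

The job is handed in: the saline bottle stands upright on the pan, and the free beam measured about 0.01 rad from level, within one short mark of zero; the arm was clear, the clock read about 34 s, and no verdict was returned.

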